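# Brush the tea unit's runway, then hold its self-closing tray out at the pointer

### The job

Clean the bare steel runway in front of the low tea unit with the scrub brush: keep the brush's long side across the runway, press the bristles lightly but steadily onto it, and sweep along its middle from close in front of the shut tray to the runway's free end. Stand the brush on its bristles on the table, clear of the unit, and let go of it. Then pull the self-closing tray out by its upright tab until the tray's front edge is level with the pointer clipped to the side of the runway, and finish while still gripping it and holding it there; do not disturb the other things on the table.

Things in the scene. Friction and masses are not known exactly. Their poses are not given: they have to be found in the camera images.
- tea_unit: Fixed low tea unit: white housing with wooden top, 125 deep x 138 wide x 72 mm high, on a flat steel runway 110 wide and 12 mm thick that reaches 230 mm out of its front. Origin: centre of the housing's front face at table level; x into the housing (away from the robot at yaw 0), y left, z up. The shut tray's front edge is at x = -60 mm: the bare runway is x = -60 to -230 mm
- runway_end (a point): Middle of the runway's free end edge, on its upper face, 12 mm above the table
- tray (a joint): How far the tray is pulled out of the unit, m: 0 shut, 0.115 fully out. It slides along the unit's -x. A spring pulls it shut: 3 N when shut, rising to 8.8 N fully out; let go, it shuts by itself
- tray_edge (a point): Middle of the tray's front edge (front edge of a flat lip 104 mm wide, 20 to 30 mm above the table). Axes as the unit's
- tab_top (a point): Centre of the top of the upright steel tab that the tray is pulled by, 115 mm above the table. The tab is 10 mm thick (along the unit's x), 34 mm wide (y) and rises 85 mm from the tray's lip, 15 mm behind the tray's front edge and 30 mm clear of the tray's front panel. Panel (60 mm) and housing (72 mm) are lower than it
- pointer_tip (a point): Top of the small upright dark steel pointer clipped to the left (+y) side of the runway, fixed, 44 mm above the table, 64 mm to the left of the runway's middle line. Its place along the runway is the mark for the tray's front edge. Axes as the unit's
- brush_center (a point): Centre of the loose scrub brush (about 150 g) that stands on its bristles, half-way up: 40 mm above the bristle tips. y along its long side (either way round), z up. From below: white bristles 84 x 38, to 22 mm; wooden back 90 x 44, to 38 mm; wooden grip ridge 70 long (y) x 26 mm thick (x), from 38 to 80 mm high
- bristles (a joint): How far the brush's springy bristles are pressed in, m: 0 to 0.012 (solid). They start to give at 2.1 N and give 1 mm for each further 0.6 N; a 4 to 6 mm press is about right
- mug: Bystander, to be left alone: plain mug with a handle, 80 mm wide, 89 mm tall. Origin at the centre of its underside
- jar: Bystander, to be left alone: glass jar of mustard with a lid, 57 mm wide, 80 mm tall. Origin at the centre of its underside
- teaspoon: Bystander, to be left alone: steel teaspoon, 130 mm long. Origin at the centre of its underside
- spice: Bystander, to be left alone: slim spice jar, 41 mm wide, 105 mm tall. Origin at the centre of its underside
- biscuits: Bystander, to be left alone: long packet of biscuits, 258 x 80 x 55 mm. Origin at the centre of its underside
- lemon: Bystander, to be left alone: lemon, 83 mm long. Origin at the centre of its underside
- apple: Bystander, to be left alone: apple, 76 mm wide. Origin at the centre of its underside
Mind the look-alikes: they are no part of the job. What is shaped like the part that bears brush_center but black, blue or pink is not meant.

How it is judged:
By the outcome, as a careful person would: the job done as asked, in the order asked, and still so for the second after the job is handed in, while the arm keeps its last pose, push and grip.
It also fails if it takes over 64 s, if anything falls off the work surface, if the arm or the gripper's body presses on something with over 40 N, if the wrist force passes 120 N, or if a joint passes its speed limit or range.

### The arm

A 6-joint arm with a two-finger parallel gripper is mounted at the origin on a cart in front of the work surface, level with it; the furniture and walls round the work are solid. World frame = base frame: x ahead of the robot, y to its left, z up, the work surface at z = 0. Lengths are in m, angles in degrees, forces in N, time in s.
With the tool pointing down it reaches from about 0.375 to 0.9 m from the base axis. Payload 3.1 kg.
Tool frame: the origin (TCP) lies between the finger pads; the fingertips stand 11 mm ahead of it and the grasp point (between the pads) lies 8 mm behind it; z points along the fingers, y is the line along which they close (so a half turn about z gives the same grasp; the last joint's range is limited). The gripper opens to 87 mm and grips with 3 to 60 N. Pads are 19 mm wide; open, the fingers measure 117 mm over their backs; the gripper's body (75 mm by 190 mm) begins 51 mm behind the grasp point.
Start: joints at [-86.66, 30.224, 82.088, -0, 67.689, -10.227], TCP at [0.147, -0.608, 0.234] pointing down, gripper open.
Joint ranges: [-176.69, 176.69], [-43.24, 126.21], [12.49, 139.97], [-82, 262], [0, 151.66], [-163.58, 163.58]. Speed limits (degrees/s): [159.86, 159.86, 180, 180, 180, 180].

### API

Orientations are given as a 3x3 rotation matrix whose columns are the frame's x, y, z axes.
In Python, from rig import bot gives the robot as it stands.
- The arm moves only by the tool apply_moves, never from a script. Its argument "steps" is a list that holds one entry, the list of rows, each a list of 7 numbers: the shift along the tool's x, y, z in cm, then the turn, a rotation vector about the tool's x, y, z in degrees, then the gripper command: -1 is shut, 1 is fully open, values between are in proportion. In form: [[[dx, dy, dz, rx, ry, rz, jaw], ...]]. A call has 1 to 20 rows; each row is the pose to reach, as a shift and turn from the pose commanded when the call began, along the tool's axes at that moment; what a row does not reach only later rows make up. A row lasts 1/8 s, in which the tool goes at most 62.5 mm and 10.7 degrees, less where a joint would pass 70% of its speed; a pose out of reach is approached as far as the arm can. A call with a gripper value outside its range is refused whole. The fingers move at their own pace and stop on an object; the grip force is fixed at half the most. Time passes only in rows, so rows that repeat a pose let the fingers close. It gives the time, the measured TCP pose, the force, the opening and the grip force at its end, in the units of the state.
- bot.read_state(): the state, without advancing time (a new reading comes with each control period).
- bot.capture(name): name is "side" or "top"; returns the picture (420x560x3 uint8, blue, green, red); there is no depth.
- bot.camera_model(name): a dict with "intrinsics" (3x3 intrinsics, pixels), "k1" (the pictures are not rectified: a ray, as slopes to the right and down, at radius r is drawn at 1 + k1 r^2 times it, then the intrinsics apply), "R" (3x3) and "t" (3): a world point X has camera coordinates R X + t. Camera axes: x right, y down, z forward; pixel columns grow to the right and rows downward; lengths in m; the calibration is good to about 2 mm. A picture is of the moment at which its call begins. camera_model takes no time and is no camera call.
- bot.hand_in(): hands the job in; it is judged then, once.
The state is a dict: "time_s": time; "joint_positions": joint angles; "qvel": joint speeds; "tau": joint torques, N m; "position": TCP position; "tcp_rot": TCP orientation; "force": force on the tool from outside, world axes, zero at the start; "moment": the same for the moment, N m; "opening": opening from 0.0 (shut) to 1.0 (fully open); "grasp_force": force on a finger pad.
Only numpy, scipy, OpenCV 4.12 (cv2) and the standard library are available. Lean on these libraries where they do the work, as an engineer would, in place of code of your own. Each camera call takes 0.05 s, during which the arm holds its last target. There are 200 camera calls.

## Working session

There is one attempt and no reset: what is moved stays moved. The work goes in short steps, Python scripts to look and compute and a tool call to move; the robot and the scene stay as the last step left them, time stands still between calls to the robot, and variables do not carry over. Pictures are saved under pics/ and viewed, at most 10 in all, crops included, and the job is handed in when it is done.

Besides the shell and the picture viewer there is one more tool, called after "Call:" by a JSON object that holds its "api" and its "payload", one argument or row to a line. apply_moves: Moves the arm, as the interface text tells. Its arguments: {"type":"object","properties":{"steps":{"type":"array","items":{"type":"array","items":{"type":"array","items":{"type":"number"}}}}},"required":["steps"]}

```bash
mkdir -p pics; ls; python3 - <<'E'
from rig import bot
import cv2,numpy as np
for n in("top","side"):
    im=bot.capture(n);cv2.imwrite(f"pics/{n}0.png",im)
    m=bot.camera_model(n);print(n,m)
s=bot.read_state();print(s['time_s'],s['position'],np.round(s['tcp_rot'],3),s['opening'])
E
```

```text
pics
top {'intrinsics': array([[443.59070749,   0.        , 273.24432276],
       [  0.        , 443.59070749, 209.5639794 ],
       [  0.        ,   0.        ,   1.        ]]), 'k1': 0.029251265098510927, 'R': array([[ 0.02965534, -0.99940933,  0.01736515],
       [-0.99480215, -0.0312028 , -0.0969282 ],
       [ 0.09741279, -0.01440045, -0.99513988]]), 't': array([-0.09634304,  0.53497632,  1.67274443])}
side {'intrinsics': array([[523.75413475,   0.        , 289.25389384],
       [  0.        , 523.75413475, 208.08815198],
       [  0.        ,   0.        ,   1.        ]]), 'k1': -0.1847568373259822, 'R': array([[ 0.93979888, -0.34166931,  0.00633564],
       [-0.20120405, -0.56822925, -0.7978925 ],
       [ 0.27621548,  0.74858373, -0.60276647]]), 't': array([-0.5044443 ,  0.1406606 ,  1.68374103])}
0.1 [ 0.14661512 -0.60690627  0.23265538] [[ 0.972  0.235 -0.   ]
 [ 0.235 -0.972  0.002]
 [ 0.    -0.002 -1.   ]] 0.9998188042476852
```

View pics/top0.png

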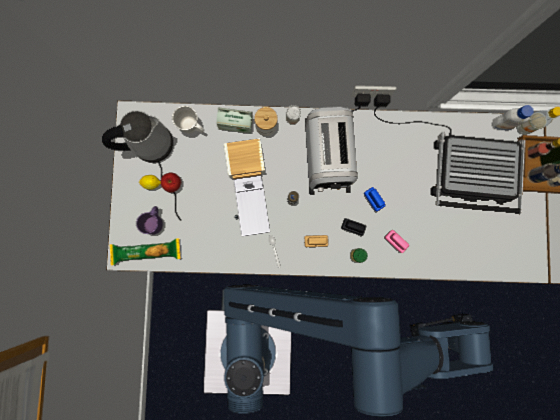

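View pics/side0.png

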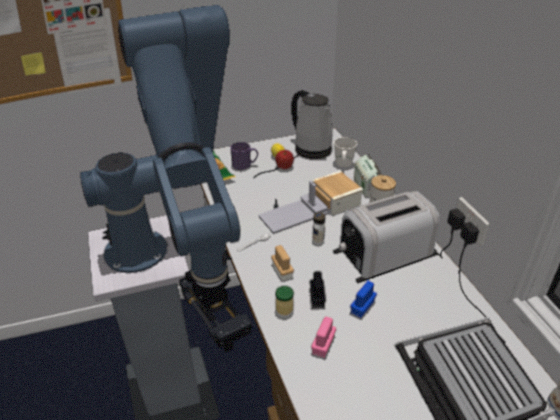

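Candidates for the brush in the top view are tan (316,241), black (353,227), blue (374,199) and pink (397,241). The tan wooden one fits the description. The unit's wooden top is at (245,158), the runway at (253,207), and the dark pointer at about (237,217). I'll check these in one close crop.

```bash
cat > h.py <<'E'
import cv2,numpy as np
from rig import bot
def ray(n,p):
    m=bot.camera_model(n);K=m['intrinsics'];d=np.array([m['k1'],0,0,0,0])
    u=cv2.undistortPoints(np.array([[p]],float),K,d[:4])[0,0]
    return -m['R'].T@m['t'], m['R'].T@np.array([u[0],u[1],1])
def plane(n,p,z):
    c,d=ray(n,p);return c+d*(z-c[2])/d[2]
def two(p,q):
    A=np.zeros((3,3));b=np.zeros(3)
    for n,x in(("top",p),("side",q)):
        c,d=ray(n,x);d/=np.linalg.norm(d);M=np.eye(3)-np.outer(d,d);A+=M;b+=M@c
    return np.linalg.solve(A,b)
def proj(n,X):
    m=bot.camera_model(n);r=cv2.Rodrigues(m['R'])[0]
    return cv2.projectPoints(np.array([X],float),r,m['t'],m['intrinsics'],np.array([m['k1'],0,0,0.]))[0][0,0]
E
python3 - <<'E'
import cv2,numpy as np
t=cv2.imread('pics/top0.png');s=cv2.imread('pics/side0.png')
a=cv2.resize(t[130:260,215:345],(400,400),interpolation=cv2.INTER_CUBIC)
b=cv2.resize(s[165:295,230:360],(400,400),interpolation=cv2.INTER_CUBIC)
cv2.imwrite('pics/c1.png',np.hstack([a,b]))
E
```

```text
(no output)
```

View pics/c1.png

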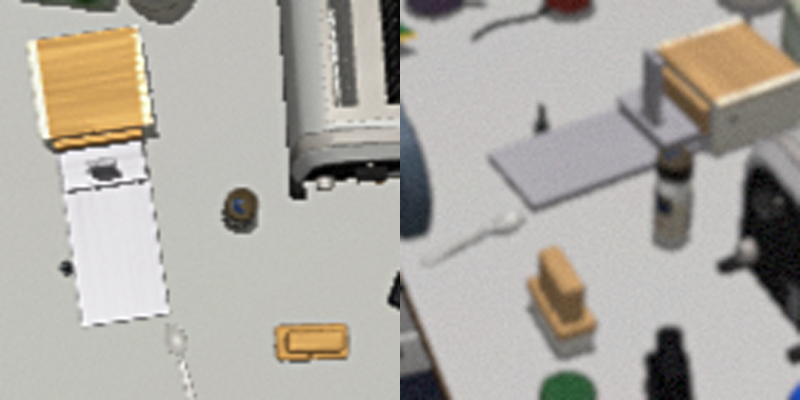

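The crop confirms the tan brush with white bristles. The pointer tip is at about (236.5,217) in top and (275.8,199) in side. The shut tray edge is at about (249,190) in top. Next I measure these at sub-pixel level.

```bash
python3 - <<'E'
from h import *
t=cv2.imread('pics/top0.png');s=cv2.imread('pics/side0.png');F=8
def up(im,x0,x1,y0,y1): return cv2.resize(im[y0:y1,x0:x1],None,fx=F,fy=F,interpolation=cv2.INTER_CUBIC)
def px(q,x0,y0): return (np.array(q,float)+.5)/F-.5+[x0,y0]
def big(m):
    c,_=cv2.findContours(m.astype(np.uint8),cv2.RETR_EXTERNAL,cv2.CHAIN_APPROX_NONE);return max(c,key=cv2.contourArea)
# runway
x0,y0=228,192
g=cv2.cvtColor(up(t,x0,282,y0,242),cv2.COLOR_BGR2GRAY);print('levels',np.median(g[100:250,150:250]),np.median(g[:,380:]))
c=big(cv2.GaussianBlur(g,(9,9),0)>(np.median(g[100:250,150:250])+np.median(g[:,380:]))/2)
P=px(c[:,0,:],x0,y0);W=np.array([plane('top',p,.012)[:2] for p in P])
r=cv2.minAreaRect((W*1000).astype(np.float32));print('runway',r);print(cv2.boxPoints(r))
np.save('rw.npy',W)
# wooden top + brush
hsv=lambda i:cv2.cvtColor(i,cv2.COLOR_BGR2HSV)
for nm,(a,b,cc,d),z in(('top wood',(218,272,133,180),.072),('brush',(298,335,228,254),.038)):
    H=hsv(up(t,a,b,cc,d));c=big((H[...,1]>80)&(H[...,0]<28)&(H[...,2]>90))
    W=np.array([plane('top',p,z)[:2] for p in px(c[:,0,:],a,cc)])
    r=cv2.minAreaRect((W*1000).astype(np.float32));print(nm,r,W.mean(0))
# pointer top / side
for n,im,(a,b,cc,d) in(('top',t,(231,241,211,223)),('side',s,(270,282,194,210))):
    g=cv2.cvtColor(up(im,a,b,cc,d),cv2.COLOR_BGR2GRAY);c=big(g<130);q=px(c[:,0,:],a,cc)
    print('ptr',n,q.min(0),q.max(0),q.mean(0),px(c[c[:,0,1].argmin(),0],a,cc))
E
```

```text
levels 228.0 193.0
runway ((527.4915771484375, 0.6002426147460938), (170.2425079345703, 112.09666442871094), 10.133814811706543)
[[433.83667   40.797302]
 [453.5598   -69.5506  ]
 [621.1465   -39.596817]
 [601.42334   70.75108 ]]
top wood ((724.5663452148438, 32.58985137939453), (138.41815185546875, 125.18907928466797), 10.270768165588379) [0.72619474 0.03375196]
brush ((422.9684143066406, -244.267578125), (44.08275604248047, 89.09378051757812), 3.7985332012176514) [ 0.42332209 -0.24450976]
ptr top [233.9375 214.3125] [238.3125 219.3125] [236.22641509 216.73466981] [235.8125 214.3125]
ptr side [273.1875 198.9375] [277.9375 208.1875] [275.47940751 203.88764451] [275.0625 198.9375]
```

```bash
cat >> h.py <<'E'
from scipy.spatial.transform import Rotation as Ro
def go(p,yaw):
    """print shift (cm) and rotvec (deg) in tool axes to TCP p, tool y at angle yaw (deg), tool down"""
    s=bot.read_state();R=np.array(s['tcp_rot']);a=np.radians(yaw)
    y=np.array([np.cos(a),np.sin(a),0]);z=np.array([0,0,-1.]);T=np.c_[np.cross(y,z),y,z]
    print('t',round(s['time_s'],2),'pos',np.round(s['position'],4),'F',np.round(s['force'],1),'op',round(s['opening'],3),'g',round(s['grasp_force'],1))
    print('  shift',np.round(R.T@(np.array(p)-s['position'])*100,2),'rot',np.round(Ro.from_matrix(R.T@T).as_rotvec(True),1))
E
python3 - <<'E'
from h import *
W=np.load('rw.npy')*1000
# refine the axis with line fits on the 4 sides
c,sz,_=cv2.minAreaRect(W.astype(np.float32));a=np.radians(10.13)
L=(W-c)@np.array([[np.cos(a),-np.sin(a)],[np.sin(a),np.cos(a)]])
for sg in(1,-1):
    m=(abs(L[:,1]-sg*55)<4)&(abs(L[:,0])<70);print('side',np.polyfit(L[m,0],L[m,1],1)*[57.3,1])
    m=(abs(L[:,0]-sg*85)<4)&(abs(L[:,1])<42);print('end',np.polyfit(L[m,1],L[m,0],1)*[57.3,1])
def loc(X):
    d=np.array(X[:2])*1000-c;return d@[np.cos(a),np.sin(a)]-145,d@[-np.sin(a),np.cos(a)]
P=plane('side',(275.4,199.3),.044);print('ptr',P,loc(P),proj('top',P))
P=two((236.0,215.8),(275.4,199.3));print(P,loc(P))
for z in(0,.044):print(proj('top',plane('side',(275.4,199.3),.044)*[1,1,0]+[0,0,z]))
go([.423,-.2443,.16],3.8)
E
```

```text
side [-0.25849342 53.12700723]
end [ 5.42563628 80.87556628]
side [ -0.24218965 -53.21670708]
end [  0.23632567 -82.64753401]
ptr [0.50668192 0.06076917 0.044     ] (np.float64(-154.90261529342368), np.float64(62.8910113579435)) [235.87384717 216.11490159]
[0.50726512 0.06050318 0.04410777] (np.float64(-154.3752925492086), np.float64(62.52660003392418))
[236.62778838 217.04756617]
[235.87384717 216.11490159]
t 0.1 pos [ 0.1466 -0.6069  0.2327] F [ 0.6  0.1 -0.4] op 1.0 g 0.0
  shift [ 35.37 -28.75   7.33] rot [ -0.1  -0.1 -80.2]
```

Call:
{"api": "apply_moves", "payload": {
  "steps": [
    [[6,-5,0,0,0,-10,1],[12,-10,0,0,0,-20,1],[18,-15,0,0,0,-30,1],[24,-20,0,0,0,-40,1],[30,-25,0,0,0,-50,1],[35.4,-28.7,2,0,0,-60,1],[35.4,-28.7,4,0,0,-70,1],[35.4,-28.7,6,0,0,-80.2,1],[35.4,-28.7,7.3,0,0,-80.2,1],[35.4,-28.7,7.3,0,0,-80.2,1],[35.4,-28.7,7.3,0,0,-80.2,1]]
  ]
}}

```text
time_s: 1.48
position: [0.4234, -0.2469, 0.1611]
tcp_rot: [[-0.063, 0.998, 0.001], [0.998, 0.063, -0.001], [-0.001, 0.001, -1.0]]
force: [-0.2, -0.9, 0.1]
opening: 1.001
grasp_force: 0.0
```

```bash
python3 - <<'E'
from h import *
t=bot.capture('side');cv2.imwrite('pics/s1.png',cv2.resize(t[150:330,180:400],None,fx=2.5,fy=2.5))
go([.423,-.2443,.058],3.8)
E
```

```text
t 1.52 pos [ 0.4235 -0.247   0.1613] F [-0.5  0.6  0.5] op 1.006 g 0.0
  shift [ 0.29 -0.04 10.33] rot [ 0.1  0.1 -0.2]
```

View pics/s1.png

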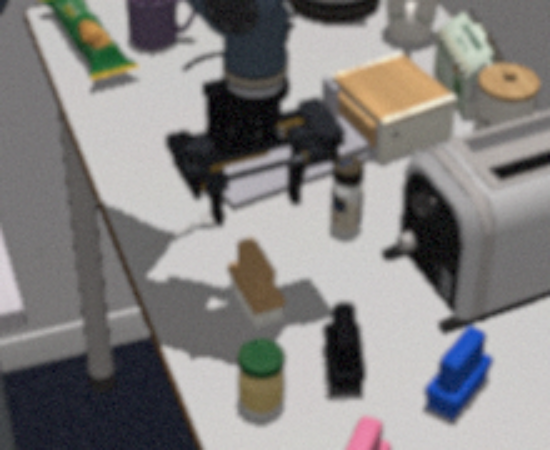

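The open gripper hangs above the tan brush, with its fingers opening across the brush's thickness. The way down is free, so I descend and grip.

Call:
{"api": "apply_moves", "payload": {
  "steps": [
    [[0.3,0,3,0,0,0,1],[0.3,0,6,0,0,0,1],[0.3,0,8.5,0,0,0,1],[0.3,0,10.3,0,0,0,1],[0.3,0,10.3,0,0,0,1],[0.3,0,10.3,0,0,0,1],[0.3,0,10.3,0,0,0,-1],[0.3,0,10.3,0,0,0,-1],[0.3,0,10.3,0,0,0,-1],[0.3,0,10.3,0,0,0,-1],[0.3,0,10.3,0,0,0,-1],[0.3,0,10.3,0,0,0,-1]]
  ]
}}

```text
time_s: 3.02
position: [0.4232, -0.2424, 0.0575]
tcp_rot: [[-0.066, 0.998, -0.0], [0.998, 0.066, 0.0], [0.0, -0.0, -1.0]]
force: [-0.4, -0.9, -0.7]
opening: 0.399
grasp_force: 0.0
```

```bash
python3 - <<'E'
from h import *
go([.423,-.2443,.16],9.9)
E
```

```text
t 3.02 pos [ 0.4232 -0.2424  0.0575] F [-0.4 -0.9 -0.7] op 0.399 g 0.0
  shift [ -0.18  -0.03 -10.25] rot [-0.  -0.  -6.1]
```

Not gripped yet (26 mm would be about 0.30), so I wait, then lift and turn to the unit's yaw.

Call:
{"api": "apply_moves", "payload": {
  "steps": [
    [[0,0,0,0,0,0,-1],[0,0,0,0,0,0,-1],[0,0,0,0,0,0,-1],[0,0,0,0,0,0,-1],[0,0,0,0,0,0,-1]]
  ]
}}

```text
time_s: 3.65
position: [0.4232, -0.2425, 0.0576]
tcp_rot: [[-0.066, 0.998, 0.0], [0.998, 0.066, 0.0], [0.0, 0.0, -1.0]]
force: [-1.1, -0.2, 0.1]
opening: 0.293
grasp_force: 30.0
```

Call:
{"api": "apply_moves", "payload": {
  "steps": [
    [[0,0,-3,0,0,0,-1],[0,0,-6,0,0,0,-1],[0,0,-9,0,0,-6,-1],[0,0,-10,0,0,-6,-1],[0,0,-10,0,0,-6,-1],[0,0,-10,0,0,-6,-1]]
  ]
}}

```text
time_s: 4.4
position: [0.4226, -0.2419, 0.1564]
tcp_rot: [[-0.169, 0.986, -0.002], [0.986, 0.169, 0.002], [0.002, -0.002, -1.0]]
force: [0.5, 0.0, -2.2]
opening: 0.296
grasp_force: 30.0
```

```bash
python3 - <<'E'
from h import *
e=np.array([np.cos(np.radians(9.9)),np.sin(np.radians(9.9))]);O=np.array([.6708,.0256])
for x,z in((-.100,.158),(-.087,.10),(-.230,.1)):
    p=O+x*e;print(x,p);go([*p,z],9.9)
E
```

```text
-0.1 [0.57228907 0.00840709]
t 4.4 pos [ 0.4226 -0.2419  0.1564] F [ 0.5  0.  -2.2] op 0.296 g 30.0
  shift [22.15 18.98 -0.14] rot [-0.1 -0.1 -0.2]
-0.087 [0.58509549 0.01064217]
t 4.4 pos [ 0.4226 -0.2419  0.1564] F [ 0.5  0.  -2.2] op 0.296 g 30.0
  shift [22.14 20.29  5.66] rot [-0.1 -0.1 -0.2]
-0.23 [ 0.44422485 -0.01394369]
t 4.4 pos [ 0.4226 -0.2419  0.1564] F [ 0.5  0.  -2.2] op 0.296 g 30.0
  shift [22.09  5.99  5.68] rot [-0.1 -0.1 -0.2]
```

Call:
{"api": "apply_moves", "payload": {
  "steps": [
    [[6,1.5,0,0,0,0,-1],[12,3,0,0,0,0,-1],[17,4.5,0,0,0,0,-1],[22.2,6,0,0,0,0,-1],[22.3,11,0,0,0,0,-1],[22.3,16,0,0,0,0,-1],[22.3,19,0,0,0,0,-1],[22.3,20.2,0,0,0,0,-1],[22.3,20.2,0,0,0,0,-1],[22.3,20.2,0,0,0,0,-1]]
  ]
}}

```text
time_s: 5.65
position: [0.5824, 0.0114, 0.1568]
tcp_rot: [[-0.169, 0.986, -0.003], [0.986, 0.169, 0.0], [0.001, -0.003, -1.0]]
force: [-0.3, 0.6, -1.6]
opening: 0.298
grasp_force: 30.0
```

```bash
python3 - <<'E'
from h import *
e=np.array([np.cos(np.radians(9.9)),np.sin(np.radians(9.9))]);O=np.array([.6708,.0256])
n=np.array([-e[1],e[0]])
p=O-.087*e+.002*n;go([*p,.08],9.9)
a=bot.capture('top');b=bot.capture('side')
a=cv2.resize(a[130:260,200:330],(400,400),interpolation=cv2.INTER_CUBIC)
b=cv2.resize(b[125:255,250:380],(400,400),interpolation=cv2.INTER_CUBIC)
cv2.imwrite('pics/c2.png',np.hstack([a,b]))
E
```

```text
t 5.65 pos [0.5824 0.0114 0.1568] F [-0.3  0.6 -1.6] op 0.298 g 30.0
  shift [0.07 0.28 7.68] rot [-0.2 -0.1 -0.2]
```

View pics/c2.png

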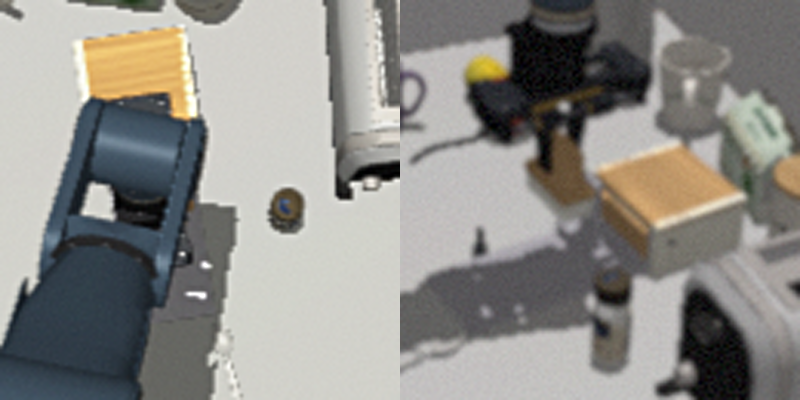

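The brush is held square, bristles down, just in front of the tab and over the runway. Now I lower it in stages.

Call:
{"api": "apply_moves", "payload": {
  "steps": [
    [[0.1,0.2,2,0.2,0.1,-0.2,-1],[0.1,0.2,4,0.2,0.1,-0.2,-1],[0.1,0.2,6,0.2,0.1,-0.2,-1],[0.1,0.2,7.6,0.2,0.1,-0.2,-1],[0.1,0.2,8.2,0.2,0.1,-0.2,-1],[0.1,0.2,8.2,0.2,0.1,-0.2,-1],[0.1,0.2,8.2,0.2,0.1,-0.2,-1]]
  ]
}}

```text
time_s: 6.62
position: [0.5869, 0.0128, 0.0761]
tcp_rot: [[-0.173, 0.985, -0.002], [0.985, 0.173, 0.001], [0.001, -0.002, -1.0]]
force: [0.4, 0.1, -1.5]
opening: 0.298
grasp_force: 30.0
```

```bash
python3 - <<'E'
from h import *
e=np.array([np.cos(np.radians(9.9)),np.sin(np.radians(9.9))]);O=np.array([.6708,.0256])
n=np.array([-e[1],e[0]])
p=O-.087*e+.002*n;go([*p,.0645],9.9)
E
```

```text
t 6.62 pos [0.5869 0.0128 0.0761] F [ 0.4  0.1 -1.5] op 0.298 g 30.0
  shift [ 0.02 -0.21  1.16] rot [-0.1 -0.1  0.1]
```

Call:
{"api": "apply_moves", "payload": {
  "steps": [
    [[0,-0.2,0.3,0,0,0,-1],[0,-0.2,0.6,0,0,0,-1],[0,-0.2,0.9,0,0,0,-1],[0,-0.2,1.15,0,0,0,-1],[0,-0.2,1.15,0,0,0,-1],[0,-0.2,1.15,0,0,0,-1],[0,-0.2,1.15,0,0,0,-1]]
  ]
}}

```text
time_s: 7.5
position: [0.5842, 0.0126, 0.0642]
tcp_rot: [[-0.173, 0.985, -0.004], [0.985, 0.173, 0.001], [0.002, -0.003, -1.0]]
force: [-0.7, 0.8, 3.7]
opening: 0.297
grasp_force: 30.0
```

```bash
python3 - <<'E'
from h import *
e=np.array([np.cos(np.radians(9.9)),np.sin(np.radians(9.9))]);O=np.array([.6708,.0256])
n=np.array([-e[1],e[0]])
p=O-.087*e+.002*n;go([*p,.0645],9.9)
p=O-.23*e+.002*n;go([*p,.0645],9.9)
E
```

```text
t 7.5 pos [0.5842 0.0126 0.0642] F [-0.7  0.8  3.7] op 0.297 g 30.0
  shift [-0.    0.05 -0.03] rot [-0.2 -0.1  0.1]
t 7.5 pos [0.5842 0.0126 0.0642] F [-0.7  0.8  3.7] op 0.297 g 30.0
  shift [ 1.000e-02 -1.425e+01  2.000e-02] rot [-0.2 -0.1  0.1]
```

Contact is about 5.2 N, which is roughly a 5 mm press. Now I sweep along the middle, with a check half-way.

Call:
{"api": "apply_moves", "payload": {
  "steps": [
    [[0,-0.7,0,0,0,0,-1],[0,-1.4,0,0,0,0,-1],[0,-2.1,0.01,0,0,0,-1],[0,-2.8,0.01,0,0,0,-1],[0,-3.5,0.01,0,0,0,-1],[0,-4.2,0.01,0,0,0,-1],[0,-4.9,0.02,0,0,0,-1],[0,-5.6,0.02,0,0,0,-1],[0,-6.3,0.02,0,0,0,-1],[0,-7,0.02,0,0,0,-1]]
  ]
}}

```text
time_s: 8.75
position: [0.5148, 0.0004, 0.0641]
tcp_rot: [[-0.173, 0.985, -0.004], [0.985, 0.173, 0.001], [0.002, -0.004, -1.0]]
force: [3.4, -0.1, 4.2]
opening: 0.297
grasp_force: 30.0
```

```bash
python3 - <<'E'
from h import *
e=np.array([np.cos(np.radians(9.9)),np.sin(np.radians(9.9))]);O=np.array([.6708,.0256])
n=np.array([-e[1],e[0]])
p=O-.228*e+.002*n;go([*p,.0645],9.9)
E
```

```text
t 8.75 pos [5.148e-01 4.000e-04 6.410e-02] F [ 3.4 -0.1  4.2] op 0.297 g 30.0
  shift [ 0.01 -7.   -0.02] rot [-0.2 -0.1  0.1]
```

Call:
{"api": "apply_moves", "payload": {
  "steps": [
    [[0,-0.7,0,0,0,0,-1],[0,-1.4,0,0,0,0,-1],[0,-2.1,0,0,0,0,-1],[0,-2.8,0,0,0,0,-1],[0,-3.5,0,0,0,0,-1],[0,-4.2,0,0,0,0,-1],[0,-4.9,0,0,0,0,-1],[0,-5.6,0,0,0,0,-1],[0,-6.3,0,0,0,0,-1],[0,-7,0,0,0,0,-1],[0,-7,0,0,0,0,-1],[0,-7,0,0,0,0,-1]]
  ]
}}

```text
time_s: 10.25
position: [0.4448, -0.0116, 0.0641]
tcp_rot: [[-0.174, 0.985, -0.007], [0.985, 0.174, 0.002], [0.003, -0.007, -1.0]]
force: [-0.0, -2.5, 4.8]
opening: 0.296
grasp_force: 30.0
```

```bash
python3 - <<'E'
from h import *
go([.423,-.2424,.15],3.8)
E
```

```text
t 10.25 pos [ 0.4448 -0.0116  0.0641] F [-0.  -2.5  4.8] op 0.296 g 30.0
  shift [-22.32  -6.21  -8.61] rot [-0.4 -0.1  6.2]
```

Call:
{"api": "apply_moves", "payload": {
  "steps": [
    [[0,0,-2,0,0,0,-1],[0,0,-5,0,0,0,-1],[0,0,-8,-0.4,0,0,-1],[-4,-1,-8.6,-0.4,0,0,-1],[-9,-2.5,-8.6,-0.4,0,0,-1],[-14,-4,-8.6,-0.4,0,0,-1],[-19,-5.3,-8.6,-0.4,0,0,-1],[-22.3,-6.2,-8.6,-0.4,0,0,-1],[-22.3,-6.2,-8.6,-0.4,0,0,-1],[-22.3,-6.2,-8.6,-0.4,0,0,-1],[-22.3,-6.2,-6,-0.4,0,0,-1],[-22.3,-6.2,-3,-0.4,0,0,-1],[-22.3,-6.2,-1,-0.4,0,0,-1],[-22.3,-6.2,-1,-0.4,0,0,-1],[-22.3,-6.2,-1,-0.4,0,0,-1]]
  ]
}}

```text
time_s: 12.12
position: [0.4241, -0.2412, 0.0746]
tcp_rot: [[-0.174, 0.985, 0.003], [0.985, 0.174, 0.003], [0.002, 0.003, -1.0]]
force: [-1.1, -0.1, -0.8]
opening: 0.301
grasp_force: 30.0
```

```bash
python3 - <<'E'
from h import *
go([.423,-.2424,.0577],9.9)
E
```

```text
t 12.12 pos [ 0.4241 -0.2412  0.0746] F [-1.1 -0.1 -0.8] op 0.301 g 30.0
  shift [-0.11 -0.13  1.69] rot [ 0.2 -0.1  0.1]
```

Call:
{"api": "apply_moves", "payload": {
  "steps": [
    [[0,0,0.6,0.2,0,0,-1],[0,0,1.2,0.2,0,0,-1],[0,0,1.7,0.2,0,0,-1],[0,0,1.7,0.2,0,0,-1],[0,0,1.7,0.2,0,0,-1]]
  ]
}}

```text
time_s: 12.75
position: [0.4241, -0.2421, 0.0573]
tcp_rot: [[-0.173, 0.985, -0.0], [0.985, 0.173, 0.002], [0.002, 0.0, -1.0]]
force: [0.6, 0.8, 0.7]
opening: 0.294
grasp_force: 30.0
```

Call:
{"api": "apply_moves", "payload": {
  "steps": [
    [[0,0,0,0,0,0,1],[0,0,0,0,0,0,1],[0,0,0,0,0,0,1],[0,0,0,0,0,0,1],[0,0,0,0,0,0,1],[0,0,0,0,0,0,1],[0,0,0,0,0,0,1],[0,0,0,0,0,0,1]]
  ]
}}

```text
time_s: 13.75
position: [0.424, -0.242, 0.0572]
tcp_rot: [[-0.173, 0.985, -0.0], [0.985, 0.173, 0.002], [0.002, 0.0, -1.0]]
force: [-0.1, 0.4, 0.1]
opening: 0.986
grasp_force: 0.0
```

```bash
python3 - <<'E'
from h import *
e=np.array([np.cos(np.radians(9.9)),np.sin(np.radians(9.9))]);O=np.array([.6708,.0256])
p=O-.045*e;print(p);go([*p,.18],9.9)
E
```

```text
[0.62647008 0.01786319]
t 13.75 pos [ 0.424  -0.242   0.0572] F [-0.1  0.4  0.1] op 0.986 g 0.0
  shift [ 22.11  24.44 -12.24] rot [ 0.  -0.1  0.1]
```

Call:
{"api": "apply_moves", "payload": {
  "steps": [
    [[0,0,-3,0,0,0,1],[0,0,-7,0,0,0,1],[0,0,-11,0,0,0,1],[0,0,-13,0,0,0,1],[6,1.5,-13,0,0,0,1],[12,3,-13,0,0,0,1],[17,5,-13,0,0,0,0],[22.1,8,-13,0,0,0,0],[22.1,13,-13,0,0,0,0],[22.1,18,-13,0,0,0,0],[22.1,22,-13,0,0,0,0],[22.1,24.4,-13,0,0,0,0],[22.1,24.4,-13,0,0,0,0],[22.1,24.4,-13,0,0,0,0]]
  ]
}}

```text
time_s: 15.5
position: [0.6245, 0.0177, 0.1871]
tcp_rot: [[-0.173, 0.985, -0.003], [0.985, 0.173, 0.002], [0.002, -0.002, -1.0]]
force: [-1.5, -0.2, -0.0]
opening: 0.501
grasp_force: 0.0
```

```bash
python3 - <<'E'
from h import *
e=np.array([np.cos(np.radians(9.9)),np.sin(np.radians(9.9))]);O=np.array([.6708,.0256])
p=O-.045*e;go([*p,.092],9.9)
a=bot.capture('top');b=bot.capture('side')
print('tab top proj',proj('side',[*p,.115]), proj('top',[*p,.115]))
a=cv2.resize(a[130:260,215:345],(400,400),interpolation=cv2.INTER_CUBIC)
b=cv2.resize(b[165:295,230:360],(400,400),interpolation=cv2.INTER_CUBIC)
cv2.imwrite('pics/c3.png',np.hstack([a,b]))
E
```

```text
t 15.5 pos [0.6245 0.0177 0.1871] F [-1.5 -0.2 -0. ] op 0.501 g 0.0
  shift [-0.04  0.22  9.5 ] rot [-0.1 -0.1  0.1]
tab top proj [312.19373607 182.71913787] [247.58896735 182.17642229]
```

View pics/c3.png

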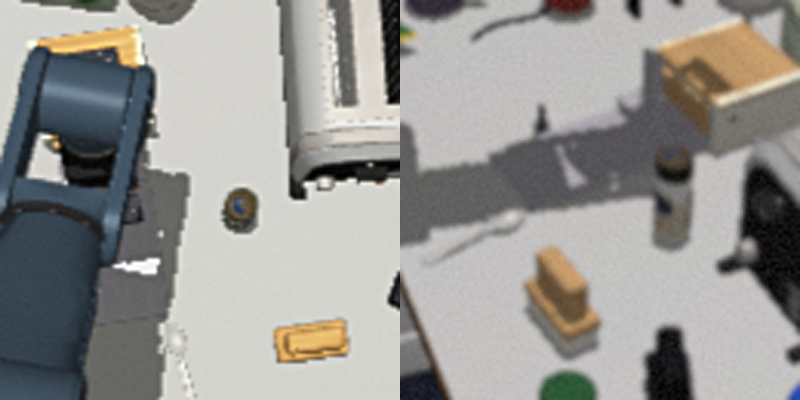

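The brush stands on its bristles with its long side across, at top (316,241) and clear of the unit. The projected tab top at side (312,183) matches what the picture shows. I descend on the tab and grip it.

Call:
{"api": "apply_moves", "payload": {
  "steps": [
    [[0,0.1,3,0,0,0,0],[0,0.1,6,0,0,0,0],[0,0.1,8.5,0,0,0,0],[0,0.1,9.5,0,0,0,0],[0,0.1,9.5,0,0,0,0],[0,0.1,9.5,0,0,0,-1],[0,0.1,9.5,0,0,0,-1],[0,0.1,9.5,0,0,0,-1],[0,0.1,9.5,0,0,0,-1],[0,0.1,9.5,0,0,0,-1],[0,0.1,9.5,0,0,0,-1],[0,0.1,9.5,0,0,0,-1],[0,0.1,9.5,0,0,0,-1]]
  ]
}}

```text
time_s: 17.23
position: [0.6263, 0.0178, 0.0928]
tcp_rot: [[-0.174, 0.985, -0.002], [0.985, 0.174, 0.001], [0.002, -0.002, -1.0]]
force: [-3.3, -1.8, 5.8]
opening: 0.116
grasp_force: 30.0
```

```bash
python3 - <<'E'
from h import *
e=np.array([np.cos(np.radians(9.9)),np.sin(np.radians(9.9))]);O=np.array([.6708,.0256])
p=O-.045*e;go([*p,.092],9.9)
p=O-.140*e;go([*p,.092],9.9)
E
```

```text
t 17.23 pos [0.6263 0.0178 0.0928] F [-3.3 -1.8  5.8] op 0.116 g 30.0
  shift [-0.    0.02  0.08] rot [-0.1 -0.1  0.1]
t 17.23 pos [0.6263 0.0178 0.0928] F [-3.3 -1.8  5.8] op 0.116 g 30.0
  shift [ 0.01 -9.48  0.1 ] rot [-0.1 -0.1  0.1]
```

Call:
{"api": "apply_moves", "payload": {
  "steps": [
    [[0,-1,0,0,0,0,-1],[0,-2,0,0,0,0,-1],[0,-3,0,0,0,0,-1],[0,-4,0,0,0,0,-1],[0,-5,0,0,0,0,-1],[0,-6,0,0,0,0,-1],[0,-7,0.05,0,0,0,-1],[0,-8,0.05,0,0,0,-1],[0,-9,0.05,0,0,0,-1],[0,-9.5,0.05,0,0,0,-1],[0,-9.5,0.05,0,0,0,-1],[0,-9.5,0.05,0,0,0,-1],[0,-9.5,0.05,0,0,0,-1]]
  ]
}}

```text
time_s: 18.85
position: [0.536, 0.0015, 0.0928]
tcp_rot: [[-0.172, 0.985, 0.006], [0.985, 0.172, 0.002], [0.0, 0.006, -1.0]]
force: [7.3, 2.9, 0.2]
opening: 0.111
grasp_force: 30.1
```

```bash
python3 - <<'E'
from h import *
e=np.array([np.cos(np.radians(9.9)),np.sin(np.radians(9.9))]);O=np.array([.6708,.0256])
p=O-.140*e;go([*p,.092],9.9)
s=bot.read_state();print('local x',(np.array(s['position'])[:2]-O)@e)
a=bot.capture('top');b=bot.capture('side');cv2.imwrite('pics/t4f.png',a);cv2.imwrite('pics/s4f.png',b)
a=cv2.resize(a[195:240,225:270],(400,400),interpolation=cv2.INTER_CUBIC)
b=cv2.resize(b[185:245,255:315],(400,400),interpolation=cv2.INTER_CUBIC)
cv2.imwrite('pics/c4.png',np.hstack([a,b]))
E
```

```text
t 18.85 pos [0.536  0.0015 0.0928] F [7.3 2.9 0.2] op 0.111 g 30.1
  shift [ 0.06 -0.3   0.08] rot [ 0.4 -0.   0. ]
local x -0.13698104520940277
```

View pics/c4.png

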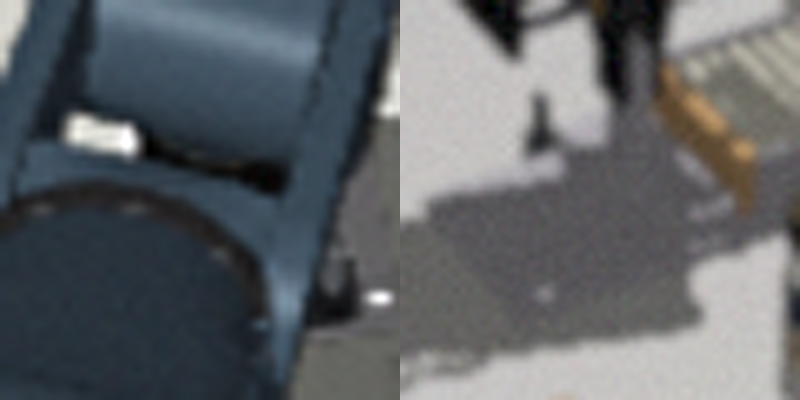

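The tab is gripped and the tray is nearly at the mark. In the side view the lip's lit left-front corner is near (279,207), and the pointer tip is near (275.5,199). I'll view it with more contrast.

```bash
cat > m.py <<'E'
from h import *
a=np.radians(9.9);e=np.array([np.cos(a),np.sin(a)]);n=np.array([-e[1],e[0]]);O=np.array([.6708,.0256])
def W(x,y,z): return [*(O+x*e+y*n),z]
def L(n_,p,z):
    P=plane(n_,p,z)[:2]-O;return np.round([P@e*1000,P@n*1000],1)
E
python3 - <<'E'
from m import *
b=cv2.imread('pics/s4f.png')
print('corner',L('side',(279.3,207.5),.03),'tip',L('side',(275.4,199.3),.044))
for x in(-.152,-.155):print(x,proj('side',W(x,.052,.03)),proj('side',W(x,-.052,.03)),proj('side',W(x,-.052,.02)))
g=b[190:240,260:320].astype(float);g=np.clip((g-60)*1.6,0,255).astype(np.uint8)
cv2.imwrite('pics/c5.png',cv2.resize(g,(720,600),interpolation=cv2.INTER_CUBIC))
E
```

```text
corner [-158.    30.5] tip [-155.6   62.9]
-0.152 [277.82038169 203.79583051] [292.65812792 219.75226729] [292.62781432 222.06059246]
-0.155 [277.07425253 204.04520507] [291.89171834 220.02250832] [291.86401042 222.33145247]
```

View pics/c5.png

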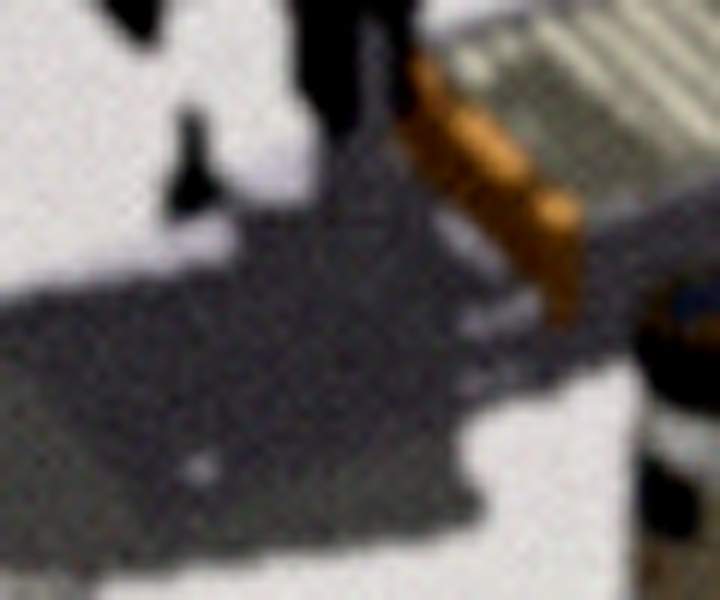

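The lip's front corner at about (278.2,204) agrees with the edge at about -152 mm. The pointer is at -155.6 mm, so I pull 3.6 mm more.

Call:
{"api": "apply_moves", "payload": {
  "steps": [
    [[0,-0.2,0,0,0,0,-1],[0,-0.37,0,0,0,0,-1],[0,-0.37,0,0,0,0,-1],[0,-0.37,0,0,0,0,-1],[0,-0.37,0,0,0,0,-1],[0,-0.37,0,0,0,0,-1],[0,-0.37,0,0,0,0,-1],[0,-0.37,0,0,0,0,-1]]
  ]
}}

```text
time_s: 19.95
position: [0.5324, 0.0009, 0.0928]
tcp_rot: [[-0.172, 0.985, 0.006], [0.985, 0.172, 0.002], [0.0, 0.006, -1.0]]
force: [7.6, 3.5, 0.5]
opening: 0.113
grasp_force: 30.1
```

```bash
python3 - <<'E'
from m import *
s=bot.read_state();print(s['time_s'],'local x',(np.array(s['position'])[:2]-O)@e,(np.array(s['position'])[:2]-O)@n,s['force'],s['opening'],s['grasp_force'])
im=[bot.capture('side').astype(float) for _ in range(6)];b=np.mean(im,0)
# edges of left lip side strip: intensity along unit x at y=+50 (lip top, z=.03) vs +53.5 (runway, z=.012)
s0=cv2.imread('pics/side0.png').astype(float)
def prof(img,y,z,xs):
    q=np.array([proj('side',W(x,y,z)) for x in xs],np.float32)
    return cv2.remap(img.mean(2).astype(np.float32),q[:,0].reshape(1,-1),q[:,1].reshape(1,-1),cv2.INTER_CUBIC)[0]
print('shut lip edge');xs=np.arange(-.080,-.045,.002)
for y in(.0,-.03,-.045):print(y,[(round(x*1000),int(v)) for x,v in zip(xs,prof(s0,y,.03,xs))])
xs=np.arange(-.172,-.138,.002);print('now')
for y in(.035,.045,.05):print(y,[(round(x*1000),int(v)) for x,v in zip(xs,prof(b,y,.03,xs))])
g=np.clip((b[190:240,260:320]-50)*1.6,0,255).astype(np.uint8)
cv2.imwrite('pics/c6.png',cv2.resize(g,(720,600),interpolation=cv2.INTER_CUBIC))
E
```

```text
19.95 local x -0.14060135939225019 -0.0005798607577684259 [7.59771567 3.4678657  0.45470182] 0.11290231871529367 30.083976438618265
shut lip edge
0.0 [(-80, 173), (-78, 171), (-76, 164), (-74, 147), (-72, 125), (-70, 106), (-68, 95), (-66, 90), (-64, 95), (-62, 108), (-60, 122), (-58, 132), (-56, 134), (-54, 125), (-52, 113), (-50, 99), (-48, 91), (-46, 87)]
-0.03 [(-80, 174), (-78, 170), (-76, 161), (-74, 148), (-72, 129), (-70, 114), (-68, 96), (-66, 90), (-64, 98), (-62, 114), (-60, 134), (-58, 149), (-56, 164), (-54, 170), (-52, 173), (-50, 173), (-48, 174), (-46, 173)]
-0.045 [(-80, 173), (-78, 167), (-76, 158), (-74, 143), (-72, 129), (-70, 112), (-68, 96), (-66, 89), (-64, 96), (-62, 113), (-60, 130), (-58, 145), (-56, 156), (-54, 161), (-52, 166), (-50, 165), (-48, 165), (-46, 164)]
now
0.035 [(-172, 126), (-170, 121), (-168, 114), (-166, 106), (-164, 97), (-162, 90), (-160, 92), (-158, 101), (-156, 113), (-154, 122), (-152, 132), (-150, 139), (-148, 148), (-146, 155), (-144, 158), (-142, 162), (-140, 160)]
0.045 [(-172, 95), (-170, 67), (-168, 52), (-166, 41), (-164, 41), (-162, 53), (-160, 72), (-158, 101), (-156, 125), (-154, 151), (-152, 165), (-150, 175), (-148, 177), (-146, 177), (-144, 177), (-142, 178), (-140, 179)]
0.05 [(-172, 134), (-170, 108), (-168, 79), (-166, 59), (-164, 48), (-162, 47), (-160, 63), (-158, 86), (-156, 118), (-154, 144), (-152, 167), (-150, 180), (-148, 186), (-146, 187), (-144, 184), (-142, 183), (-140, 182)]
```

View pics/c6.png

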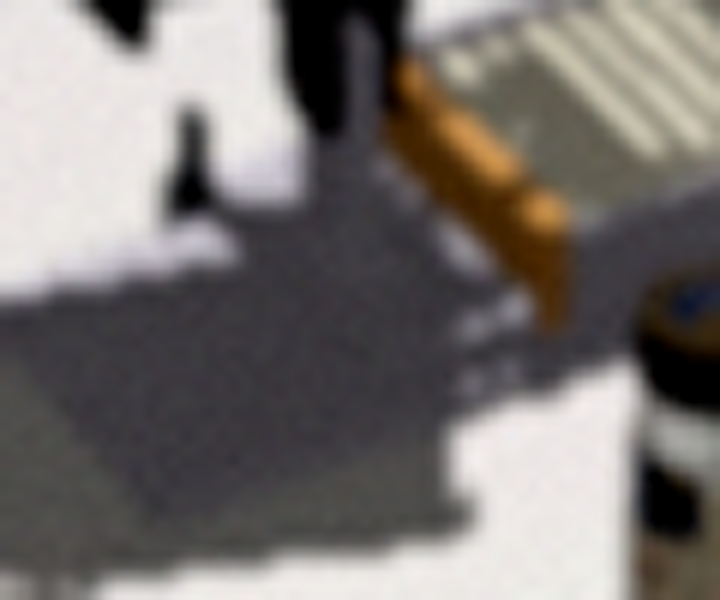

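In the side view the tray edge measures about -156 mm, using the method that reads -60 mm for the shut tray. The arm reading gives -155.6 mm, level with the pointer at -155.6 mm. The grip is holding, so I hand in.

```bash
python3 -c "
from rig import bot
print(bot.hand_in())"
```

```text
the job is handed in; nothing more can be done
None
```

I swept the runway with about a 5 mm bristle press and stood the brush clear of the unit. The tray is gripped and held with its front edge within about 1 mm of the pointer by my measurements; I handed the job in at about 20 s, and no verdict came back.

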